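# Pack two cartons of key blanks square into the tray's corner

## Robot

A 6-joint arm with a two-finger parallel gripper is mounted at the origin on a cart in front of the work surface, level with it; the furniture and walls round the work are solid. World frame = base frame: x ahead of the robot, y to its left, z up, the work surface at z = 0. Lengths are in mm, angles in rad, forces in N, time in s.
With the tool pointing down it reaches from about 275 to 750 mm from the base axis. Payload 10.2 kg.
Tool frame: the origin (TCP) lies midway between the tips of the shut fingers; the grasp point (between the pads) lies 19 mm behind it; x points along the fingers, y is the direction in which the jaws open and shut, and the axes are right-handed (so a half turn about x gives the same grasp; the last joint's range is limited). The gripper opens to 88 mm and grips with 3 to 60 N. Pads are 18 mm wide; open, the fingers measure 123 mm over their backs; the gripper's body (75 mm by 187 mm) begins 45 mm behind the grasp point.
Start: joints at [1.01, 0.313, 1.498, -0, 1.331, -0.223], TCP at [174.004, 495.332, 238.72] pointing down, gripper open.
Joint ranges: [-2.94, 2.94], [-0.97, 2.17], [0.19, 2.56], [-1.23, 4.37], [0.02, 3.11], [-2.88, 2.88]. Speed limits (rad/s): [2.39, 2.39, 3.01, 3.14, 3.14, 3.14].

## Interface

Orientations are given as a rotation vector (axis times angle).
In Python, from bench import ctrl gives the robot as it stands. The module is installed in compiled form; this text tells all that it offers.
- The arm moves only by the tool arm_command, never from a script. Its argument "series" is a list of rows, each a list of 7 numbers: the shift along the tool's x, y, z in mm, then the turn, a rotation vector about the tool's x, y, z in degrees, then the finger opening in mm, from 0 to 88.1. In form: [[tx, ty, tz, rx, ry, rz, jaw], ...]. A call has 1 to 20 rows; each row is the pose to reach, as a shift and turn from the pose measured when the call began, along the tool's axes at that moment; what a row does not reach only later rows make up. A row lasts 1/12 s, in which the tool goes at most 41.7 mm and 7.16 degrees, less where a joint would pass 70% of its speed; a pose out of reach is approached as far as the arm can. A call with a gripper value outside its range is refused whole. The fingers move at their own pace and stop on an object; "squeeze" is the grip in N (left out, the last holds). Time passes only in rows, so rows that repeat a pose let the fingers close. It gives the time, the measured TCP pose, the force and the opening at its end, in the units of the state.
- ctrl.sense(): the state, without advancing time (a new reading comes with each control period).
- ctrl.camera(name): name is "scene" or "top" or "wrist"; returns a dict with "pixels" (384x512x3 uint8, red, green, blue), "range_z" (384x512 float32, mm along the optical axis (not along the pixel's ray), 0 where there is no reading), "vfov" (degrees; the focal length in pixels is half the picture's height over the tangent of half this angle, whatever the lens; pixels are square), "cx", "cy" (the principal point, pixels), "T" (4x4, takes a point from camera to world coordinates). Camera axes: x right, y down, z forward; pixel columns grow to the right and rows downward; lengths in mm; the calibration is good to about 2 mm. A picture is of the moment at which its call begins.
- ctrl.hand_in(): hands the job in, once; it reports no verdict.
The state is a dict: "clock": time; "qpos": joint angles; "joint_vel": joint speeds; "effort": joint torques, N m; "position": TCP position; "eef_rot": TCP orientation; "contact_force": force on the tool from outside, world axes, zero at the start; "wrist_torque": the same for the moment, N m; "opening": finger opening in mm.
Only numpy, scipy, OpenCV 4.12 (cv2) and the standard library are available. Lean on these libraries where they do the work, as an engineer would, in place of code of your own. Each camera call takes 0.05 s, during which the arm holds its last target.

## Task

Pack the two kraft cartons into the plywood tray, lying flat side by side with their long sides parallel to the left fence. Push the first one right home into the corner of the two metal fences before you bring the other into the tray; then push that one tight against the far fence and against the first carton, and finally slide the grey keeper up snug against it. Do not shift the other things lying on the bench.

Things in the scene. Friction and masses are not known exactly. Their poses are not given: they have to be found in the camera images.
- tray: Packing tray fixed to the bench: plywood base 125 (tray x) x 235 (tray y) x 8 mm; aluminium fences 5 mm thick rise 24 mm above the base along its whole far side and (105 mm long) across its left end. Near side and right end are open. Origin: centre of the base's underside; x to the far fence, y to the left fence.
- tray_corner (a point): Reference corner of the tray: the point on the base's top, 8 mm above the bench, where the inner faces of the far and left fences meet. Axes as the tray's: +x to the far fence, +y to the left fence, z up. The free floor lies at negative x (down to -0.117) and negative y (down to -0.227) from it.
- carton_a_center (a point): one of two identical kraft cardboard cartons (full, closed), 90 mm long (own x) x 60 mm wide (own y) x 30 mm high, about 0.2 kg, lying flat on the bench right of the tray. This point is its centre, 15 mm above its underside. Either carton may go first.
- carton_b_center (a point): one of two identical kraft cardboard cartons (full, closed), 90 mm long (own x) x 60 mm wide (own y) x 30 mm high, about 0.2 kg, lying flat on the bench right of the tray. This point is its centre, 15 mm above its underside. Either carton may go first.
- keeper (a joint): How far the keeper has slid left along the tray's +y (m). At 0 its left, pressing face stands 200 mm from the left fence's inner face; at 0.080 it touches two tightly packed cartons. It starts between 0 and 0.015, can go to 0.13, moves with about 2 N and stays where it is left.
- keeper_fin (a point): Middle of the grip fin on the grey keeper, 46 mm above the bench. The keeper is a bar across the tray, 100 mm (tray x) x 14 mm (tray y), top 35 mm above the bench, guided on the far fence; the fin on its middle is 40 mm (x) x 10 mm (y), top 58 mm above the bench. Bar faces are 7 mm left and right of this point. Pinch the fin or push the bar's right face. Axes as the tray's.
- tape: bystander, leave alone: roll of tape lying flat, 64 mm across, 18 mm high; origin at its underside
- bottle: bystander, leave alone: small white oil bottle with a pointed red cap, 40 mm across, 114 mm high; origin at its underside
- lock: bystander, leave alone: metal lock cylinder, 67 x 28 x 38 mm; origin at its underside

How it is judged (in metres and radians):
On the way:
1. one carton lies home in the corner (within 4 mm of both fences, square) while the other is still outside the tray (its centre more than 0.22 m from the corner) (((x of carton_a_center in the frame of tray_corner between -0.049 and -0.04 m and y of carton_a_center in the frame of tray_corner between -0.034 and -0.026 m and z of carton_a_center in the frame of tray_corner between 0.01 and 0.02 m and angle between the x axis of carton_a_center and the x axis of tray_corner, either way round below 0.06 rad and angle between carton_a_center's own z axis and vertical below 0.06 rad and linear speed of carton_a below 0.02 m/s and horizontal distance between carton_b_center and tray_corner above 0.22 m) or (x of carton_b_center in the frame of tray_corner between -0.049 and -0.04 m and y of carton_b_center in the frame of tray_corner between -0.034 and -0.026 m and z of carton_b_center in the frame of tray_corner between 0.01 and 0.02 m and angle between the x axis of carton_b_center and the x axis of tray_corner, either way round below 0.06 rad and angle between carton_b_center's own z axis and vertical below 0.06 rad and linear speed of carton_b below 0.02 m/s and horizontal distance between carton_a_center and tray_corner above 0.22 m))), for 0.2 s.
At the end, for the whole second after the job is handed in: Both cartons lie flat and still in the tray, square within 0.06 rad and within 4 mm of the far fence; one within 4 mm of the left fence, the other beside it with at most 8 mm of gaps in all from the left fence; the keeper is slid up to it (joint above 0.073) (((x of carton_a_center in the frame of tray_corner between -0.049 and -0.04 m and y of carton_a_center in the frame of tray_corner between -0.034 and -0.026 m and z of carton_a_center in the frame of tray_corner between 0.01 and 0.02 m and angle between the x axis of each of carton_a_center, carton_b_center and the x axis of tray_corner, either way round below 0.06 rad and angle between each of carton_a_center, carton_b_center's own z axis and vertical below 0.06 rad and linear speed of each of carton_a, carton_b below 0.02 m/s and x of carton_b_center in the frame of tray_corner between -0.049 and -0.04 m and y of carton_b_center in the frame of tray_corner between -0.098 and -0.086 m and z of carton_b_center in the frame of tray_corner between 0.01 and 0.02 m) or (x of carton_b_center in the frame of tray_corner between -0.049 and -0.04 m and y of carton_b_center in the frame of tray_corner between -0.034 and -0.026 m and z of carton_b_center in the frame of tray_corner between 0.01 and 0.02 m and angle between the x axis of each of carton_b_center, carton_a_center and the x axis of tray_corner, either way round below 0.06 rad and angle between each of carton_b_center, carton_a_center's own z axis and vertical below 0.06 rad and linear speed of each of carton_b, carton_a below 0.02 m/s and x of carton_a_center in the frame of tray_corner between -0.049 and -0.04 m and y of carton_a_center in the frame of tray_corner between -0.098 and -0.086 m and z of carton_a_center in the frame of tray_corner between 0.01 and 0.02 m)) and value of joint keeper above 0.073 m and velocity of joint keeper below 0.01 m/s); the robot touches nothing.
It fails at once if bystander shifted by more than 30 mm: tape (distance of tape from where it was at the start of the episode above 0.03 m).
It fails at once if bystander shifted by more than 30 mm: bottle (distance of bottle from where it was at the start of the episode above 0.03 m).
It fails at once if bystander shifted by more than 30 mm: lock (distance of lock from where it was at the start of the episode above 0.03 m).
It also fails if it takes over 58 s, if anything falls off the work surface, if the arm or the gripper's body presses on something with over 40 N, if the wrist force passes 120 N, or if a joint passes its speed limit or range.

## Working session

There is one attempt and no reset: what is moved stays moved. The work goes in short steps, Python scripts to look and compute and a tool call to move; the robot and the scene stay as the last step left them, time stands still between calls to the robot, and variables do not carry over. Pictures are saved under pics/ and viewed, and the job is handed in when it is done.

Besides the shell and the picture viewer there is one more tool, called after "Emit:" as name(argument=value, ...), one argument or row to a line, values as JSON. arm_command: Moves the arm, as the interface text tells. Its arguments: {"type":"object","properties":{"series":{"type":"array","items":{"type":"array","items":{"type":"number"}}},"squeeze":{"type":"number"}},"required":["series"]}

```bash
mkdir -p pics; cat > h.py <<'E'
import numpy as np, cv2
from bench import ctrl
def snap(name,fn):
    c=ctrl.camera(name); cv2.imwrite('pics/'+fn,c['pixels'][:,:,::-1]); np.savez('pics/'+fn[:-4]+'.npz',**c); return c
def cloud(c):
    h,w=c['range_z'].shape; f=h/2/np.tan(np.radians(c['vfov'])/2)
    u,v=np.meshgrid(np.arange(w),np.arange(h)); z=c['range_z']
    P=np.stack([(u-c['cx'])/f*z,(v-c['cy'])/f*z,z,np.ones_like(z)],-1)@np.array(c['T']).T
    P=P[...,:3]; P[z<=0]=np.nan; return P
E
python3 - <<'E'
from h import *
for n in ['scene','top','wrist']:
    c=snap(n,n+'0.png'); print(n,c['vfov'],c['cx'],c['cy'],np.round(c['T'],3).tolist())
s=ctrl.sense()
for k,v in s.items(): print(k,np.round(v,3))
E
```

```text
scene 43.40313255140684 244.38462658755805 195.79247969137475 [[0.685, -0.427, 0.59, -222.899], [-0.728, -0.38, 0.571, -769.502], [-0.019, -0.821, -0.571, 813.362], [0.0, 0.0, 0.0, 1.0]]
top 50.00572063088836 254.09461735115133 197.25099743475002 [[0.167, -0.839, 0.518, -43.325], [-0.986, -0.147, 0.079, -94.694], [0.01, -0.524, -0.852, 1013.869], [0.0, 0.0, 0.0, 1.0]]
wrist 64.13061232320318 251.48199821879504 187.4530802299052 [[0.332, 0.907, 0.26, 106.364], [0.943, -0.319, -0.093, 519.762], [-0.001, 0.276, -0.961, 383.754], [0.0, 0.0, 0.0, 1.0]]
clock 0.15
qpos [ 1.01   0.313  1.498 -0.     1.331 -0.223]
joint_vel [-0.002 -0.002 -0.002  0.    -0.001  0.001]
effort [ 1.0000e-03 -4.0230e+01 -2.5232e+01  7.0000e-02  3.4000e-02 -0.0000e+00]
position [173.907 495.181 238.323]
eef_rot [ 0.264  1.555 -0.266]
contact_force [ 0.465 -0.321 -0.343]
wrist_torque [ 0.025 -0.05   0.005]
opening 88.101
```

View pics/scene0.png

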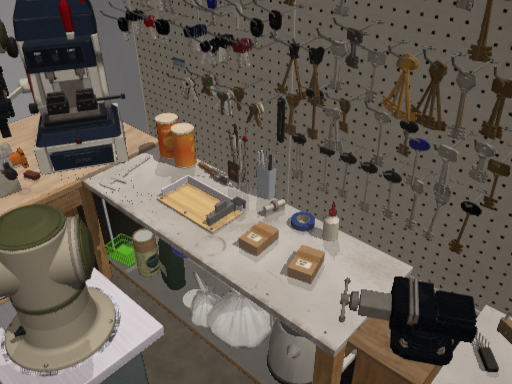

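View pics/top0.png

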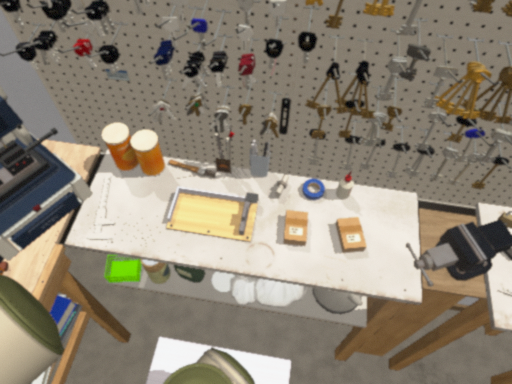

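View pics/wrist0.png

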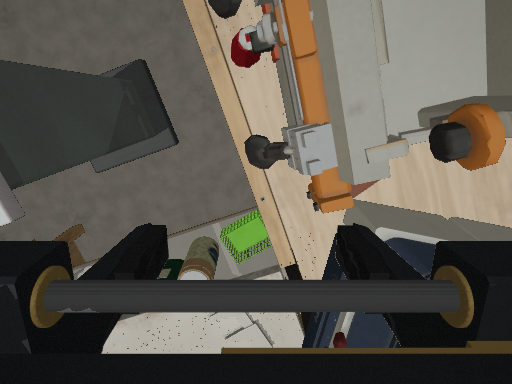

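The top view shows the tray at about px (165–257, 188–240) with the keeper at about (245, 213). The cartons are near (296, 227) and (350, 235), the lock near (280, 186), the tape near (313, 188) and the bottle near (345, 185). Next I'll measure them.

```bash
python3 - <<'E'
from h import *
for n in ['top','scene']:
    c=dict(np.load(f'pics/{n}0.npz')); P=cloud(c); hsv=cv2.cvtColor(c['pixels'],cv2.COLOR_RGB2HSV)
    inb=(P[...,0]>250)&(P[...,0]<720)&(P[...,1]>-450)&(P[...,1]<450)
    for (nm,lo,hi) in [('top30',24,36),('tray',4,14),('fence',27,40),('fin',50,64),('low',12,24),('tall',64,200)]:
        m=(inb&(P[...,2]>lo)&(P[...,2]<hi)).astype(np.uint8)
        k,l,st,ce=cv2.connectedComponentsWithStats(m,connectivity=8)
        for i in range(1,k):
            if st[i,4]<12: continue
            q=P[l==i]; r=cv2.minAreaRect(q[:,:2].astype(np.float32))
            print(n,nm,st[i,4],ce[i].round(),'z',np.median(q[:,2]).round(1),'rect',np.round(r[0],1),np.round(r[1],1),round(r[2],1),'hsv',np.median(hsv[l==i],0))
    g=inb&(abs(P[...,2])<6); print('bench z',np.median(P[...,2][g]))
    x0=cv2.resize(c['pixels'][150:260,90:400] if n=='top' else c['pixels'][150:300,80:360],None,fx=2.55,fy=2.55,interpolation=cv2.INTER_CUBIC); cv2.imwrite(f'pics/{n}0z.png',x0[:,:,::-1])
E
```

```text
top top30 146 [190. 153.] z 30.6 rect [673.9 210.1] [  7.5 182.1] 0.5 hsv [ 18.  44. 133.]
top top30 60 [127. 163.] z 30.1 rect [606.9 388.1] [23.7 66.2] 21.9 hsv [ 13.  211.5 135.5]
top top30 44 [240. 161.] z 30.4 rect [673.6  58.4] [54.8  6.4] 86.9 hsv [ 19.  45. 131.]
top top30 49 [154. 168.] z 29.0 rect [605.  305.5] [24.2 65.8] 26.4 hsv [ 15. 210. 164.]
top top30 198 [306. 170.] z 30.1 rect [ 674.1 -140.9] [ 10.4 225.6] 0.9 hsv [ 18.  42. 135.]
top top30 35 [224. 171.] z 30.3 rect [629.2  97.8] [ 5.9 42.3] 1.6 hsv [14. 69. 70.]
top top30 37 [260. 170.] z 30.6 rect [650.3  -3.2] [ 7.7 50. ] 2.5 hsv [ 38.   4. 123.]
top top30 122 [282. 185.] z 30.4 rect [612.9 -76. ] [26.9 64.5] 87.3 hsv [ 18.  36. 203.]
top top30 154 [384. 181.] z 30.5 rect [ 674.7 -360.5] [  8.9 178. ] 0.4 hsv [ 19.  43. 134.]
top top30 261 [200. 196.] z 30.3 rect [538.9 138.7] [ 90.8 219.9] 27.3 hsv [  9.   8. 207.]
top top30 33 [343. 192.] z 31.6 rect [ 617.8 -249.8] [38.8 16.9] 74.8 hsv [ 20.  42. 142.]
top top30 103 [245. 218.] z 33.8 rect [492.9  12. ] [ 16.7 100.2] 88.2 hsv [ 14.  31. 149.]
top top30 673 [
[... 11242 characters left out ...]
.]
scene low 276 [375. 240.] z 17.9 rect [ 673.6 -348.4] [  9.5 199.7] 0.0 hsv [ 17.  43. 102.]
scene low 48 [329. 235.] z 18.0 rect [ 618.4 -258.7] [19.5 36.7] 32.2 hsv [ 19.   42.  125.5]
scene low 146 [258. 244.] z 17.6 rect [ 477.6 -149.5] [ 50.2 107.2] 61.1 hsv [ 15. 107. 115.]
scene low 129 [305. 272.] z 18.1 rect [ 485.  -300.5] [ 48.7 105.8] 71.3 hsv [ 15. 101.  94.]
scene tall 11364 [287. 165.] z 136.5 rect [ 6.412e+02 -4.000e-01] [107.1 899.5] 0.3 hsv [ 17.  44. 101.]
scene tall 130 [418. 207.] z 167.9 rect [ 674.  -444.1] [12.9  8.6] 53.3 hsv [ 17.  45. 100.]
scene tall 206 [346. 294.] z 79.0 rect [ 423.8 -436.3] [92.2 30.5] 25.5 hsv [ 14.5  36.  102. ]
bench z 0.41733313340466793
```

View pics/top0z.png

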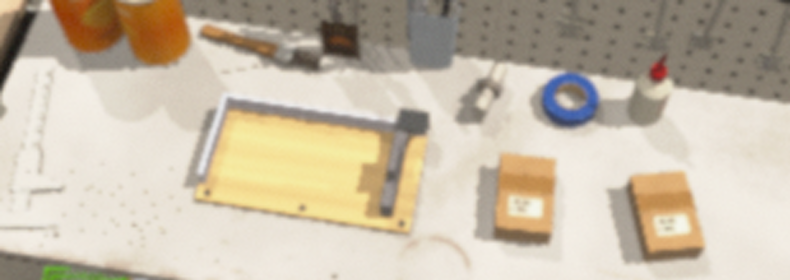

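View pics/scene0z.png

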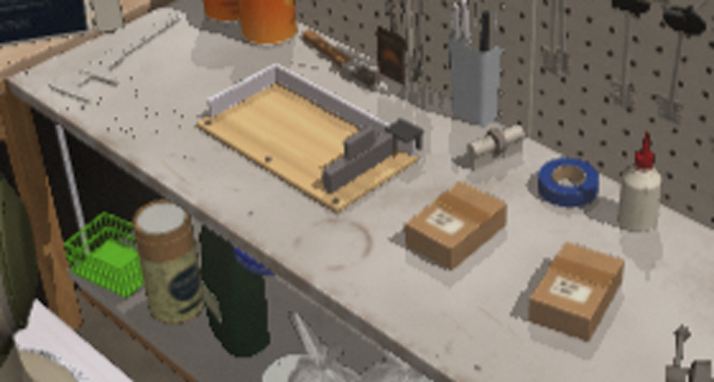

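Both views agree. Carton A is at about (488, -130) with yaw 3°, and B at about (492, -278) with yaw 15.5°. Next I'll fit the tray edges and work out the tool axes.

```bash
cat >> h.py <<'E'
from scipy.spatial.transform import Rotation as R
def move(target,yaw,s=None):
    """tool shift (mm) & turn (deg) for TCP target, tool x down, tool y at world yaw (rad) """
    s=s or ctrl.sense(); R0=R.from_rotvec(s['eef_rot']).as_matrix()
    y=np.array([np.cos(yaw),np.sin(yaw),0]); x=np.array([0,0,-1.]); 
    if R0[:,1]@y<0: y=-y
    Rt=np.stack([x,y,np.cross(x,y)],1)
    t=R0.T@(np.array(target)-s['position']); r=np.degrees(R.from_matrix(R0.T@Rt).as_rotvec())
    return np.round(t,1).tolist(),np.round(r,2).tolist()
def st():
    s=ctrl.sense(); print('t',round(s['clock'],2),'pos',np.round(s['position'],1),'F',np.round(s['contact_force'],1),'open',round(s['opening'],1)); print(np.round(R.from_rotvec(s['eef_rot']).as_matrix(),3).tolist()); return s
E
python3 - <<'E'
from h import *
s=st()
for n in ['top','scene']:
    c=dict(np.load(f'pics/{n}0.npz')); P=cloud(c); X,Y,Z=P[...,0],P[...,1],P[...,2]
    m=(Z>28)&(Z<36)&(X>530)&(X<565)&(Y>30)&(Y<200); q=P[m]
    p=np.polyfit(q[:,1],q[:,0],1); print(n,'far fence x at y=100',np.polyval(p,100).round(1),'slope deg',np.degrees(np.arctan(p[0])).round(2),'range',np.percentile(q[:,0],[2,50,98]).round(1), m.sum())
    top=m&(Z>30.5); q=P[top]; print('  top x',np.percentile(q[:,0],[5,50,95]).round(1))
    m=(Z>28)&(Z<36)&(Y>195)&(Y<235)&(X>440)&(X<535); q=P[m]
    p=np.polyfit(q[:,0],q[:,1],1); print('  left fence y at x=490',np.polyval(p,490).round(1),'slope deg',np.degrees(np.arctan(-p[0])).round(2),np.percentile(q[:,1],[5,50,95]).round(1),m.sum(), np.percentile(q[:,2],[5,50,95]).round(1))
    # inner lower fence faces
    m=(Z>12)&(Z<26)&(X>525)&(X<565)&(Y>40)&(Y<200); print('  far face x',np.percentile(P[m][:,0],[10,50,90]).round(1),m.sum())
    m=(Z>12)&(Z<26)&(Y>195)&(Y<235)&(X>450)&(X<530); print('  left face y',np.percentile(P[m][:,1],[10,50,90]).round(1) if m.any() else None,m.sum())
    hsv=cv2.cvtColor(c['pixels'],cv2.COLOR_RGB2HSV)
    m=((hsv[...,1]>75)&(Z>3)&(Z<13)&(X>415)&(X<560)&(Y>-30)&(Y<230)); q=P[m]
    print('  base wood rect',[np.round(v,1) for v in cv2.minAreaRect(q[:,:2].astype(np.float32))],'xmin',np.percentile(q[:,0],[0.5,99]).round(1),'y',np.percentile(q[:,1],[0.5,99.5]).round(1))
print(move([488,-130,120],np.radians(93.3)))
E
```

```text
t 0.15 pos [173.9 495.2 238.3] F [ 0.5 -0.3 -0.3] open 88.1
[[-0.0, 0.331, 0.943], [-0.001, 0.943, -0.331], [-1.0, -0.001, -0.0]]
top far fence x at y=100 550.0 slope deg 0.31 range [547.1 549.7 553.5] 112
  top x [547.3 550.2 552.6]
  left fence y at x=490 213.8 slope deg -0.09 [211.3 213.9 216.7] 56 [28.6 31.5 34.3]
  far face x [547.1 548.7 550.3] 141
  left face y [211.1 212.1 212.7] 46
  base wood rect [array([490.2, 102.4]), array([121.9, 232.8]), np.float64(0.0)] xmin [431. 548.] y [-12.5 213.6]
scene far fence x at y=100 550.0 slope deg 0.13 range [546.  549.5 555.4] 96
  top x [547.2 549.6 553.9]
  left fence y at x=490 214.9 slope deg 0.32 [212.  214.2 219.1] 55 [28.6 31.3 34.5]
  far face x [546.9 549.1 551. ] 141
  left face y [210.7 214.  216.7] 89
  base wood rect [array([488.7, 102.6]), array([121.8, 239.7]), np.float64(0.9)] xmin [429.7 546.8] y [-14.7 214.8]
([118.7, -485.7, 503.5], [-22.65, -0.02, 0.05])
```

Emit:
arm_command(
  series=[
    [118.7, -485.7, 503.5, -22.65, 0, 0, 84],
    [118.7, -485.7, 503.5, -22.65, 0, 0, 84],
    [118.7, -485.7, 503.5, -22.65, 0, 0, 84],
    [118.7, -485.7, 503.5, -22.65, 0, 0, 84],
    [118.7, -485.7, 503.5, -22.65, 0, 0, 84],
    [118.7, -485.7, 503.5, -22.65, 0, 0, 84],
    [118.7, -485.7, 503.5, -22.65, 0, 0, 84],
    [118.7, -485.7, 503.5, -22.65, 0, 0, 84],
    [118.7, -485.7, 503.5, -22.65, 0, 0, 84],
    [118.7, -485.7, 503.5, -22.65, 0, 0, 84],
    [118.7, -485.7, 503.5, -22.65, 0, 0, 84],
    [118.7, -485.7, 503.5, -22.65, 0, 0, 84],
    [118.7, -485.7, 503.5, -22.65, 0, 0, 84],
    [118.7, -485.7, 503.5, -22.65, 0, 0, 84],
    [118.7, -485.7, 503.5, -22.65, 0, 0, 84],
    [118.7, -485.7, 503.5, -22.65, 0, 0, 84],
    [118.7, -485.7, 503.5, -22.65, 0, 0, 84],
    [118.7, -485.7, 503.5, -22.65, 0, 0, 84],
    [118.7, -485.7, 503.5, -22.65, 0, 0, 84],
    [118.7, -485.7, 503.5, -22.65, 0, 0, 84],
  ],
  squeeze=20,
)

```text
clock: 1.82
position: [487.4, -129.5, 119.6]
eef_rot: [-0.044, 1.572, 0.045]
contact_force: [-0.4, -0.2, 0.3]
opening: 83.8
```

```bash
python3 - <<'E'
from h import *
s=st(); print(move([488,-130,9],np.radians(93.3)))
c=snap('wrist','w1.png')
E
```

```text
t 1.82 pos [ 487.4 -129.5  119.6] F [-0.4 -0.2  0.3] open 83.8
[[-0.002, -0.057, 0.998], [0.0, 0.998, 0.057], [-1.0, 0.0, -0.002]]
([110.6, -0.5, 0.8], [-0.04, -0.1, -0.01])
```

View pics/w1.png

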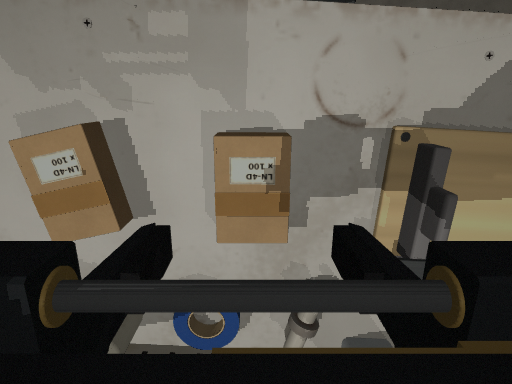

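Carton A, centred at px (252, 187), sits squarely between the fingers. I'll descend and grip it.

Emit:
arm_command(
  series=[
    [40, -0.5, 0.8, 0, 0, 0, 84],
    [80, -0.5, 0.8, 0, 0, 0, 84],
    [105, -0.5, 0.8, 0, 0, 0, 84],
    [116, -0.5, 0.8, 0, 0, 0, 84],
    [116, -0.5, 0.8, 0, 0, 0, 84],
    [116, -0.5, 0.8, 0, 0, 0, 50],
    [116, -0.5, 0.8, 0, 0, 0, 50],
    [116, -0.5, 0.8, 0, 0, 0, 50],
    [116, -0.5, 0.8, 0, 0, 0, 50],
    [116, -0.5, 0.8, 0, 0, 0, 50],
    [116, -0.5, 0.8, 0, 0, 0, 50],
  ],
  squeeze=20,
)

```text
clock: 2.78
position: [488.6, -129.5, 5.2]
eef_rot: [-0.046, 1.57, 0.045]
contact_force: [-1.3, 1.4, 8.4]
opening: 59.9
```

```bash
python3 - <<'E'
from h import *
s=st(); print(move([488,-130,80],np.radians(93.3)))
print(move([500,160,80],np.radians(90.2)))
E
```

```text
t 2.78 pos [ 488.6 -129.5    5.2] F [-1.3  1.4  8.4] open 59.9
[[0.0, -0.058, 0.998], [-0.001, 0.998, 0.058], [-1.0, -0.001, 0.0]]
([-74.8, -0.6, -0.6], [0.02, 0.02, 0.05])
([-75.1, 288.2, 28.2], [3.12, 0.03, 0.05])
```

Emit:
arm_command(
  series=[
    [-40, 0, 0, 0, 0, 0, 50],
    [-80, 0, 0, 0, 0, 0, 50],
    [-85, 36, 3, 0, 0, 0, 50],
    [-85, 76, 7, -1, 0, 0, 50],
    [-85, 116, 11, -2, 0, 0, 50],
    [-85, 156, 15, 1, 0, 0, 50],
    [-85, 196, 19, 2, 0, 0, 50],
    [-85, 236, 23, 3.1, 0, 0, 50],
    [-85, 270, 26, 3.1, 0, 0, 50],
    [-85, 283, 27, 3.1, 0, 0, 50],
    [-85, 283.5, 27.4, 3.1, 0, 0, 50],
    [-85, 283.5, 27.4, 3.1, 0, 0, 50],
  ],
)

```text
clock: 3.78
position: [499.4, 155.5, 90.1]
eef_rot: [-0.005, 1.57, 0.003]
contact_force: [0.2, -0.2, -2.1]
opening: 59.9
```

```bash
python3 - <<'E'
from h import *
s=st(); print(move([499.5,155,14],np.radians(90.2)))
c=snap('scene','s2.png'); z=c['pixels'][150:300,80:360]; cv2.imwrite('pics/s2z.png',cv2.resize(z,None,fx=2.55,fy=2.55)[:,:,::-1])
E
```

```text
t 3.78 pos [499.4 155.5  90.1] F [ 0.2 -0.2 -2.1] open 59.9
[[0.001, -0.005, 1.0], [-0.001, 1.0, 0.005], [-1.0, -0.001, 0.001]]
([76.1, -0.4, 0.1], [0.11, 0.04, 0.06])
```

View pics/s2z.png

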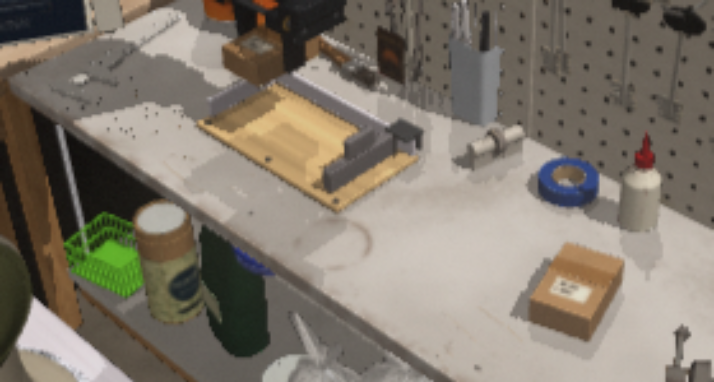

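The carton is held at zoomed px (262, 50), above the tray. I'll lower it slowly.

Emit:
arm_command(
  series=[
    [30, -0.5, 0, 0, 0, 0, 50],
    [55, -0.5, 0, 0, 0, 0, 50],
    [68, -0.5, 0, 0, 0, 0, 50],
    [73, -0.5, 0, 0, 0, 0, 50],
    [75, -0.5, 0, 0, 0, 0, 50],
    [76, -0.5, 0, 0, 0, 0, 50],
    [76, -0.5, 0, 0, 0, 0, 50],
    [76, -0.5, 0, 0, 0, 0, 50],
  ],
)

```text
clock: 4.5
position: [500.1, 153.9, 14.9]
eef_rot: [-0.004, 1.569, 0.002]
contact_force: [-0.1, 1.0, -1.8]
opening: 59.7
```

Emit:
arm_command(
  series=[
    [1, 0, 0, 0, 0, 0, 50],
    [1.5, 0, 0, 0, 0, 0, 50],
    [1.5, 0, 0, 0, 0, 0, 50],
    [1.5, 0, 0, 0, 0, 0, 68],
    [1.5, 0, 0, 0, 0, 0, 68],
    [1.5, 0, 0, 0, 0, 0, 68],
    [-10, 0, 0, 0, 0, 0, 68],
    [-40, 0, 0, 0, 0, 0, 60],
    [-80, 0, 0, 0, 0, 0, 30],
    [-80, -30, -10, 0, 0, 0, 0],
    [-80, -70, -10, 0, 0, 0, 0],
    [-80, -70, -10, 0, 0, 0, 0],
  ],
)

```text
clock: 5.5
position: [490.5, 79.7, 96.5]
eef_rot: [-0.002, 1.567, -0.002]
contact_force: [-0.5, 0.3, 0.2]
opening: 36.7
```

```bash
cat >> h.py <<'E'
def cart(n,fn,xr=(400,600),yr=(-350,240),lo=33,hi=45):
    c=snap(n,fn); P=cloud(c); X,Y,Z=P[...,0],P[...,1],P[...,2]; hsv=cv2.cvtColor(c['pixels'],cv2.COLOR_RGB2HSV)
    m=((X>xr[0])&(X<xr[1])&(Y>yr[0])&(Y<yr[1])&(Z>lo)&(Z<hi)&(hsv[...,1]>55)&(hsv[...,0]<25)).astype(np.uint8)
    k,l,s_,ce=cv2.connectedComponentsWithStats(m)
    for i in range(1,k):
        if s_[i,4]<100: continue
        q=P[l==i]; r=cv2.minAreaRect(q[:,:2].astype(np.float32)); print(n,s_[i,4],ce[i].round(),'rect',np.round(r[0],1),np.round(r[1],1),round(r[2],1),'z',np.median(q[:,2]).round(1),'med',np.median(q,0).round(1),'x5-95',np.percentile(q[:,0],[1,99]).round(1),'y',np.percentile(q[:,1],[1,99]).round(1))
    return c
E
python3 - <<'E'
from h import *
s=st()
cart('top','t3.png'); c=cart('scene','s3.png')
cv2.imwrite('pics/s3z.png',cv2.resize(c['pixels'][130:280,80:360],None,fx=2.55,fy=2.55)[:,:,::-1])
E
```

```text
t 5.5 pos [490.5  79.7  96.5] F [-0.5  0.3  0.2] open 36.7
[[0.004, -0.0, 1.0], [-0.002, 1.0, 0.0], [-1.0, -0.002, 0.004]]
top 318 [198. 207.] rect [496.5 142.6] [87.8 42.5] 4.6 z 37.6 med [496.2 140.4  37.6] x5-95 [454.1 534.5] y [122.3 164.9]
scene 358 [189. 188.] rect [499.5 154.5] [66.8 92.4] 89.4 z 38.5 med [499.5 149.2  38.5] x5-95 [453.9 543.4] y [121.7 184.2]
```

View pics/s3z.png

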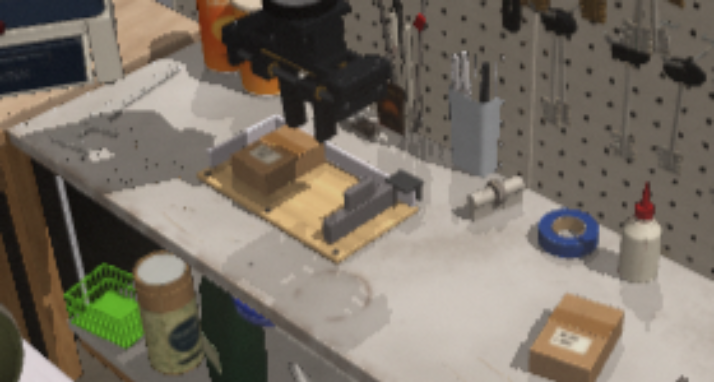

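View pics/t3.png

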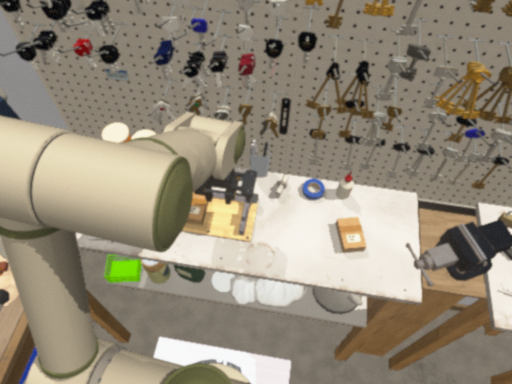

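Carton A lies flat at about (499, 153), zoomed px (278, 160). Next I'll push it towards +y with the fingers shut.

Emit:
arm_command(
  series=[
    [0, 8, 9, 0, 0, 0, 0],
    [0, 8, 9, 0, 0, 0, 0],
    [0, 8, 9, 0, 0, 0, 0],
    [35, 8, 9, 0, 0, 0, 0],
    [65, 8, 9, 0, 0, 0, 0],
    [79, 8, 9, 0, 0, 0, 0],
    [79, 15, 9, 0, 0, 0, 0],
    [79, 20, 9, 0, 0, 0, 0],
    [79, 24, 9, 0, 0, 0, 0],
    [79, 28, 9, 0, 0, 0, 0],
    [79, 32, 9, 0, 0, 0, 0],
    [79, 36, 9, 0, 0, 0, 0],
    [79, 40, 9, 0, 0, 0, 0],
    [79, 44, 9, 0, 0, 0, 0],
    [79, 48, 9, 0, 0, 0, 0],
    [79, 51, 9, 0, 0, 0, 0],
    [79, 52, 9, 0, 0, 0, 0],
    [79, 52, 9, 0, 0, 0, 0],
  ],
)

```text
clock: 7.1
position: [499.5, 135.3, 16.8]
eef_rot: [-0.002, 1.568, 0.001]
contact_force: [-0.8, 0.3, 0.1]
opening: 0.4
```

```bash
python3 - <<'E'
from h import *
s=st()
c=cart('scene','s4.png',yr=(-30,240))
E
```

```text
t 7.1 pos [499.5 135.3  16.8] F [-0.8  0.3  0.1] open 0.4
[[0.003, -0.002, 1.0], [-0.001, 1.0, 0.002], [-1.0, -0.001, 0.003]]
scene 209 [177. 187.] rect [485.4 178.8] [64.1 66.3] 85.2 z 38.6 med [474.4 182.5  38.6] x5-95 [453.5 512.5] y [149.7 211. ]
```

Emit:
arm_command(
  series=[
    [0, 1, 0, 0, 0, 0, 0],
    [0, 1, 0, 0, 0, 0, 0],
    [0, 2, 0, 0, 0, 0, 0],
    [0, 2, 0, 0, 0, 0, 0],
  ],
)

```text
clock: 7.48
position: [499.4, 137.2, 16.7]
eef_rot: [-0.002, 1.568, 0.0]
contact_force: [-0.6, -0.4, 0.7]
opening: 0.4
```

Emit:
arm_command(
  series=[
    [0, 1, 0, 0, 0, 0, 0],
    [0, 2, 0, 0, 0, 0, 0],
    [0, 3, 0, 0, 0, 0, 0],
    [0, 3, 0, 0, 0, 0, 0],
  ],
)

```text
clock: 7.82
position: [499.3, 138.3, 16.7]
eef_rot: [-0.005, 1.569, -0.002]
contact_force: [-2.1, -16.4, 2.7]
opening: 0.2
```

```bash
python3 - <<'E'
from h import *
s=st()
c=cart('scene','s5.png',yr=(-30,240))
cv2.imwrite('pics/s5z.png',cv2.resize(c['pixels'][150:250,130:280],None,fx=5,fy=5)[:,:,::-1])
E
```

```text
t 7.82 pos [499.3 138.3  16.7] F [ -2.1 -16.4   2.7] open 0.2
[[0.002, -0.002, 1.0], [-0.004, 1.0, 0.002], [-1.0, -0.004, 0.002]]
scene 209 [176. 187.] rect [483.8 183.3] [65.2 64.9] 0.8 z 38.3 med [473.4 184.6  38.3] x5-95 [452.8 512.9] y [151.9 214.7]
```

View pics/s5z.png

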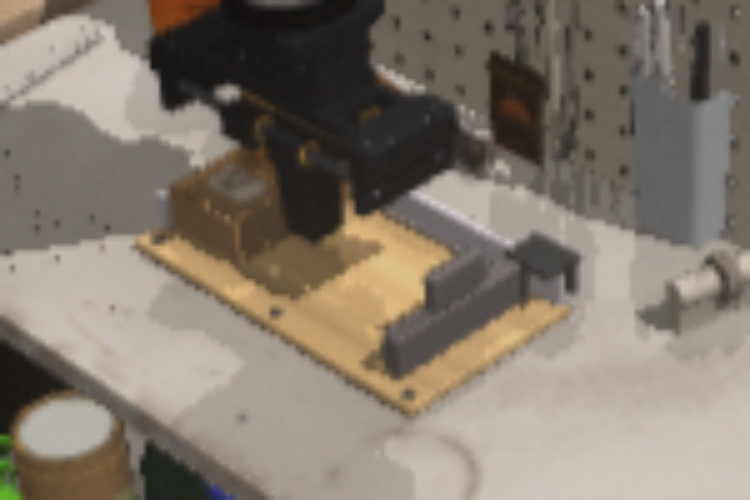

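Contact force is 16 N, so the carton is home against the left fence (px (220, 200) in the zoom). Next comes the near face, pushed towards +x.

Emit:
arm_command(
  series=[
    [0, -8, 0, 0, 0, 0, 0],
    [-40, -8, 0, 0, 0, 0, 0],
    [-60, 0, -20, 0, 0, 0, 0],
    [-60, 25, -50, 0, 0, 0, 0],
    [-60, 43.5, -74, 0, 0, 0, 0],
    [-60, 43.5, -74, 0, 0, 0, 0],
    [-30, 43.5, -74, 0, 0, 0, 0],
    [0, 43.5, -74, 0, 0, 0, 0],
    [0, 43.5, -74, 0, 0, 0, 0],
    [0, 43.5, -66, 0, 0, 0, 0],
    [0, 43.5, -62, 0, 0, 0, 0],
    [0, 43.5, -58, 0, 0, 0, 0],
    [0, 43.5, -55, 0, 0, 0, 0],
    [0, 43.5, -53, 0, 0, 0, 0],
    [0, 43.5, -52, 0, 0, 0, 0],
    [0, 43.5, -52, 0, 0, 0, 0],
  ],
)

```text
clock: 9.2
position: [447.5, 181.7, 16.8]
eef_rot: [-0.004, 1.569, -0.002]
contact_force: [0.0, -0.0, -0.0]
opening: 0.1
```

Emit:
arm_command(
  series=[
    [0, 0, 1, 0, 0, 0, 0],
    [0, 0, 2, 0, 0, 0, 0],
    [0, 0, 3, 0, 0, 0, 0],
    [0, 0, 3, 0, 0, 0, 0],
  ],
)

```text
clock: 9.53
position: [447.6, 181.8, 16.4]
eef_rot: [-0.005, 1.576, -0.002]
contact_force: [-14.3, -0.6, 11.1]
opening: 0.3
```

Emit:
arm_command(
  series=[
    [0, 0, -10, 0, 0, 0, 0],
    [-40, 0, -20, 0, 0, 0, 0],
    [-80, 0, -20, 0, 0, 0, 0],
    [-100, -40, -20, 0, 0, 0, 30],
    [-100, -80, -20, 0, 0, 0, 60],
    [-100, -120, -20, 0, 0, 0, 84],
    [-100, -160, -20, 0, 0, 0, 84],
    [-100, -200, -20, 0, 0, 0, 84],
    [-100, -200, -20, 0, 0, 0, 84],
  ],
)

```text
clock: 10.28
position: [429.1, -23.4, 117.9]
eef_rot: [-0.002, 1.574, -0.008]
contact_force: [-0.0, 1.1, 0.3]
opening: 38.4
```

```bash
python3 - <<'E'
from h import *
s=st()
cart('top','t6.png')
c=cart('scene','s6.png',yr=(-30,240))
P=cloud(c); np.set_printoptions(suppress=True)
cv2.imwrite('pics/s6z.png',cv2.resize(c['pixels'][160:250,140:280],None,fx=5.5,fy=5.5)[:,:,::-1])
q=P[(P[...,2]>34)&(P[...,2]<43)&(P[...,0]>440)&(P[...,0]<550)&(P[...,1]>140)&(P[...,1]<220)]; print(np.percentile(q,[1,50,99],axis=0).round(1))
E
```

```text
t 10.28 pos [429.1 -23.4 117.9] F [-0.   1.1  0.3] open 38.4
[[-0.003, 0.004, 1.0], [-0.006, 1.0, -0.004], [-1.0, -0.006, -0.003]]
scene 335 [182. 184.] rect [502.8 182.8] [92.6 65.8] 1.4 z 38.5 med [502.1 180.6  38.5] x5-95 [457.2 544.2] y [151.1 213.6]
[[457.7 151.4  34.2]
 [498.2 181.1  38.5]
 [544.6 213.7  42.2]]
```

View pics/s6z.png

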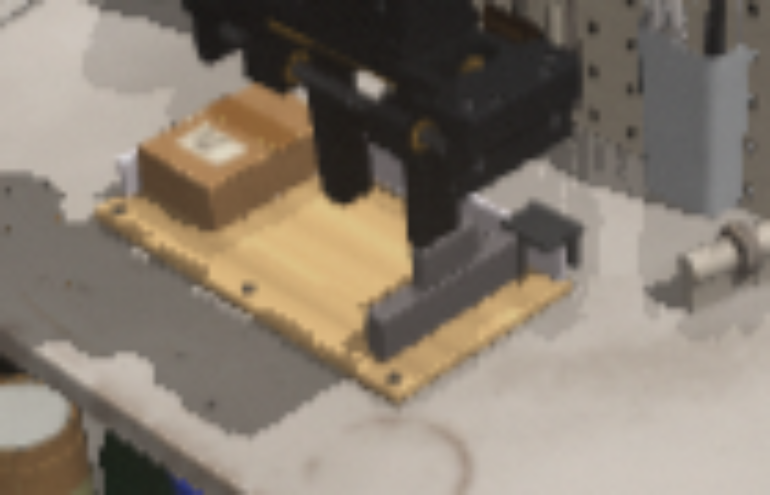

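```bash
python3 - <<'E'
from h import *
print(move([492,-278.3,110],np.radians(105.5)))
E
```

```text
([8.5, -259.3, 63.7], [-15.55, -0.3, 0.22])
```

Emit:
arm_command(
  series=[
    [8.5, -40, 10, 0, 0, 0, 84],
    [8.5, -80, 20, -5, 0, 0, 84],
    [8.5, -120, 30, -10, 0, 0, 84],
    [8.5, -160, 40, -15.5, -0.3, 0.2, 84],
    [8.5, -200, 50, -15.5, -0.3, 0.2, 84],
    [8.5, -240, 60, -15.5, -0.3, 0.2, 84],
    [8.5, -259.3, 63.7, -15.5, -0.3, 0.2, 84],
    [8.5, -259.3, 63.7, -15.5, -0.3, 0.2, 84],
    [8.5, -259.3, 63.7, -15.5, -0.3, 0.2, 84],
  ],
)

```text
clock: 11.13
position: [492.5, -277.2, 109.4]
eef_rot: [-0.212, 1.561, 0.213]
contact_force: [0.5, -0.3, 0.3]
opening: 84.2
```

```bash
python3 - <<'E'
from h import *
s=st()
c=snap('wrist','w7.png')
for n in ['top','scene']:
    c=cart(n,n[0]+'7.png',yr=(-30,240)); P=cloud(c)
    for xx in ():pass
    m=(P[...,2]>35)&(P[...,2]<42)&(P[...,0]>440)&(P[...,0]<560)&(P[...,1]>140)&(P[...,1]<225); q=P[m]
    r=cv2.minAreaRect(q[:,:2].astype(np.float32)); print(n,m.sum(),r)
    # edge lines: right face points below top
    q=P[(P[...,2]>15)&(P[...,2]<34)&(P[...,0]>462)&(P[...,0]<540)&(P[...,1]>140)&(P[...,1]<165)]
    if len(q)>20: p=np.polyfit(q[:,0],q[:,1],1); print(' right face y@503',np.polyval(p,503).round(1),'deg',np.degrees(p[0]).round(2),len(q))
    q=P[(P[...,2]>15)&(P[...,2]<34)&(P[...,0]>448)&(P[...,0]<470)&(P[...,1]>157)&(P[...,1]<207)]
    if len(q)>20: p=np.polyfit(q[:,1],q[:,0],1); print(' near face x@182',np.polyval(p,182).round(1),'deg',np.degrees(p[0]).round(2),len(q))
c=dict(np.load('pics/t7.npz'));cv2.imwrite('pics/t7z.png',cv2.resize(c['pixels'][170:260,140:300],None,fx=5,fy=5)[:,:,::-1])
print(move([492,-278.3,5.2],np.radians(105.5)))
E
```

```text
t 11.13 pos [ 492.5 -277.2  109.4] F [ 0.5 -0.3  0.3] open 84.2
[[-0.0, -0.267, 0.964], [0.0, 0.964, 0.267], [-1.0, 0.001, -0.0]]
top 0 ((0.0, 0.0), (0.0, 0.0), 0.0)
scene 358 [183. 184.] rect [503.2 182.2] [65.4 92. ] 89.6 z 38.6 med [504.7 179.8  38.6] x5-95 [457.9 548.1] y [151.  213.7]
scene 365 ((503.2533874511719, 177.93983459472656), (92.41643524169922, 73.04688262939453), 0.5790184736251831)
 right face y@503 154.3 deg 0.55 112
 near face x@182 459.5 deg 1.35 57
([104.8, -1.8, -0.8], [0.07, -0.01, -0.01])
```

View pics/t7z.png

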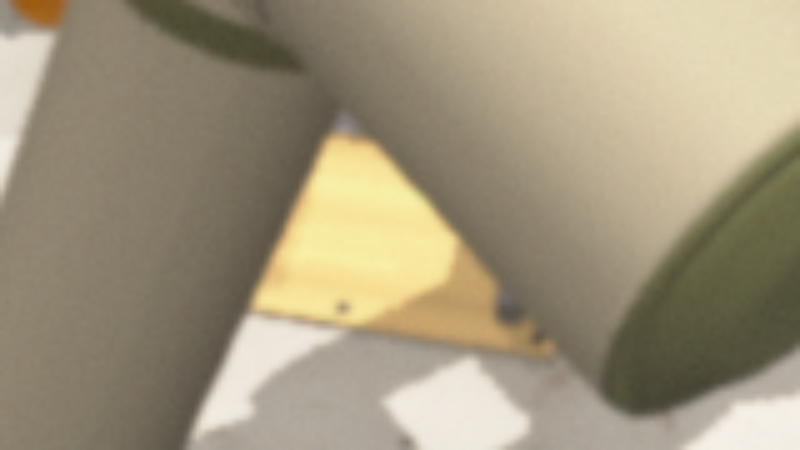

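View pics/w7.png

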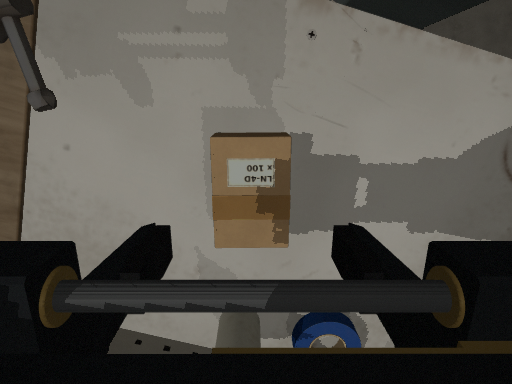

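The scene view puts A at about (503.2, 182.2), which is (-45, -30) from the corner and square within 0.6°. The top camera is blocked by the arm. In the wrist view B is centred at (251, 190) between the fingers, so I'll grip it.

Emit:
arm_command(
  series=[
    [40, -1.5, -0.5, 0, 0, 0, 84],
    [80, -1.5, -0.5, 0, 0, 0, 84],
    [98, -1.5, -0.5, 0, 0, 0, 84],
    [104, -1.5, -0.5, 0, 0, 0, 84],
    [104, -1.5, -0.5, 0, 0, 0, 84],
    [104, -1.5, -0.5, 0, 0, 0, 50],
    [104, -1.5, -0.5, 0, 0, 0, 50],
    [104, -1.5, -0.5, 0, 0, 0, 50],
    [104, -1.5, -0.5, 0, 0, 0, 50],
    [104, -1.5, -0.5, 0, 0, 0, 50],
    [104, -1.5, -0.5, 0, 0, 0, 50],
  ],
  squeeze=20,
)

```text
clock: 12.2
position: [492.7, -278.2, 7.2]
eef_rot: [-0.214, 1.559, 0.213]
contact_force: [-1.5, 1.8, 6.3]
opening: 59.6
```

```bash
python3 - <<'E'
from h import *
s=st()
print(move([490,-278,100],np.radians(105.5)),move([499.5,94,100],np.radians(90.2)))
E
```

```text
t 12.2 pos [ 492.7 -278.2    7.2] F [-1.5  1.8  6.3] open 59.6
[[0.001, -0.269, 0.963], [-0.001, 0.963, 0.269], [-1.0, -0.001, 0.001]]
([-92.8, 0.8, -2.5], [0.08, 0.05, 0.07]) ([-93.2, 356.6, 106.6], [15.38, 0.05, 0.07])
```

Emit:
arm_command(
  series=[
    [-40, 0, 0, 0, 0, 0, 50],
    [-80, 0, 0, 0, 0, 0, 50],
    [-93, 30, 8, 0, 0, 0, 50],
    [-93, 70, 20, 0, 0, 0, 50],
    [-93, 108, 32, 3, 0, 0, 50],
    [-93, 146, 44, 6, 0, 0, 50],
    [-93, 184, 55, 9, 0, 0, 50],
    [-93, 222, 66, 12, 0, 0, 50],
    [-93, 260, 78, 15.4, 0, 0, 50],
    [-93, 298, 90, 15.4, 0, 0, 50],
    [-93, 336, 101, 15.4, 0, 0, 50],
    [-93, 359.5, 107.4, 15.4, 0, 0, 50],
    [-93, 359.5, 107.4, 15.4, 0, 0, 50],
    [-93, 359.5, 107.4, 15.4, 0, 0, 50],
  ],
)

```text
clock: 13.37
position: [499.2, 97.9, 99.8]
eef_rot: [-0.005, 1.57, 0.003]
contact_force: [-0.1, -1.1, -1.9]
opening: 59.6
```

```bash
python3 - <<'E'
from h import *
s=st()
print(move([499.5,97,16.5],np.radians(90.2)))
E
```

```text
t 13.37 pos [499.2  97.9  99.8] F [-0.1 -1.1 -1.9] open 59.6
[[0.001, -0.006, 1.0], [-0.001, 1.0, 0.006], [-1.0, -0.001, 0.001]]
([83.3, -0.8, 0.2], [0.12, 0.05, 0.07])
```

Emit:
arm_command(
  series=[
    [35, -0.8, 0, 0, 0, 0, 50],
    [60, -0.8, 0, 0, 0, 0, 50],
    [75, -0.8, 0, 0, 0, 0, 50],
    [80, -0.8, 0, 0, 0, 0, 50],
    [82, -0.8, 0, 0, 0, 0, 50],
    [83, -0.8, 0, 0, 0, 0, 50],
    [84, -0.8, 0, 0, 0, 0, 50],
    [84, -0.8, 0, 0, 0, 0, 50],
  ],
)

```text
clock: 14.03
position: [499.8, 96.8, 16.6]
eef_rot: [-0.005, 1.568, 0.003]
contact_force: [-0.9, -0.3, -2.1]
opening: 60.0
```

Emit:
arm_command(
  series=[
    [1, 0, 0, 0, 0, 0, 50],
    [2, 0, 0, 0, 0, 0, 50],
    [2, 0, 0, 0, 0, 0, 50],
    [2, 0, 0, 0, 0, 0, 67],
    [2, 0, 0, 0, 0, 0, 67],
    [2, 0, 0, 0, 0, 0, 67],
    [-10, 0, 0, 0, 0, 0, 67],
    [-40, 0, 0, 0, 0, 0, 60],
    [-80, 0, 0, 0, 0, 0, 30],
    [-80, -30, 0, 0, 0, 0, 0],
    [-80, -58, 0, 0, 0, 0, 0],
    [-80, -58, 0, 0, 0, 0, 0],
    [-80, -58, 0, 0, 0, 0, 0],
    [-80, -58, 0, 0, 0, 0, 0],
    [-80, -58, 0, 0, 0, 0, 0],
  ],
)

```text
clock: 15.28
position: [499.7, 39.7, 96.4]
eef_rot: [-0.006, 1.569, 0.004]
contact_force: [-0.3, -0.3, -1.3]
opening: 15.7
```

```bash
python3 - <<'E'
from h import *
s=st()
c=cart('scene','s8.png',yr=(-30,240))
cv2.imwrite('pics/s8z.png',cv2.resize(c['pixels'][150:250,130:280],None,fx=5,fy=5)[:,:,::-1])
print(move([500,43,17],np.radians(90.2)))
E
```

```text
t 15.28 pos [499.7  39.7  96.4] F [-0.3 -0.3 -1.3] open 15.7
[[0.002, -0.006, 1.0], [-0.001, 1.0, 0.006], [-1.0, -0.001, 0.002]]
scene 359 [183. 184.] rect [503.3 182.7] [65.6 95.2] 89.6 z 38.4 med [504.2 179.9  38.4] x5-95 [457.5 548.3] y [151.7 214.5]
scene 397 [202. 196.] rect [499.6  96.2] [65.1 92.3] 88.3 z 38.6 med [499.9  92.6  38.6] x5-95 [454.6 543.9] y [ 65.1 126.1]
([79.5, 3.3, 0.1], [0.17, 0.11, 0.06])
```

View pics/s8z.png

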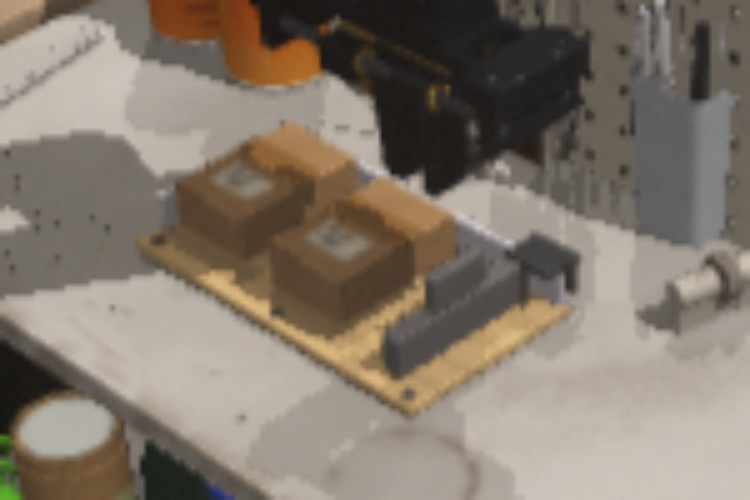

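B is flat at (499.6, 96.2), zoom px (350, 240), and A hasn't moved. I'll lower the shut fingers between B and the keeper, then push towards +y.

Emit:
arm_command(
  series=[
    [0, 3, 0, 0, 0, 0, 0],
    [0, 3, 0, 0, 0, 0, 0],
    [35, 3, 0, 0, 0, 0, 0],
    [65, 3, 0, 0, 0, 0, 0],
    [79, 3, 0, 0, 0, 0, 0],
    [79, 3, 0, 0, 0, 0, 0],
    [79, 8, 0, 0, 0, 0, 0],
    [79, 13, 0, 0, 0, 0, 0],
    [79, 17, 0, 0, 0, 0, 0],
    [79, 21, 0, 0, 0, 0, 0],
    [79, 25, 0, 0, 0, 0, 0],
    [79, 29, 0, 0, 0, 0, 0],
    [79, 32, 0, 0, 0, 0, 0],
    [79, 34, 0, 0, 0, 0, 0],
    [79, 36, 0, 0, 0, 0, 0],
    [79, 37, 0, 0, 0, 0, 0],
    [79, 37, 0, 0, 0, 0, 0],
  ],
)

```text
clock: 16.75
position: [499.6, 76.8, 17.4]
eef_rot: [-0.006, 1.569, 0.004]
contact_force: [0.4, -0.1, 0.3]
opening: 0.5
```

Emit:
arm_command(
  series=[
    [0, 1, 0, 0, 0, 0, 0],
    [0, 2, 0, 0, 0, 0, 0],
    [0, 3, 0, 0, 0, 0, 0],
    [0, 3, 0, 0, 0, 0, 0],
  ],
)

```text
clock: 17.08
position: [499.3, 78.3, 17.3]
eef_rot: [-0.008, 1.57, 0.003]
contact_force: [-3.1, -13.1, 3.7]
opening: 0.5
```

Contact came at y = 78.3, exactly one carton width (60.0 mm) from the first push, so B is tight against A. Next I'll push its near face.

Emit:
arm_command(
  series=[
    [0, -8, 0, 0, 0, 0, 0],
    [-40, -8, 0, 0, 0, 0, 0],
    [-60, 0, -20, 0, 0, 0, 0],
    [-60, 25, -50, 0, 0, 0, 0],
    [-60, 43.5, -74, 0, 0, 0, 0],
    [-60, 43.5, -74, 0, 0, 0, 0],
    [-30, 43.5, -74, 0, 0, 0, 0],
    [0, 43.5, -74, 0, 0, 0, 0],
    [0, 43.5, -74, 0, 0, 0, 0],
    [0, 43.5, -66, 0, 0, 0, 0],
    [0, 43.5, -62, 0, 0, 0, 0],
    [0, 43.5, -58, 0, 0, 0, 0],
    [0, 43.5, -55, 0, 0, 0, 0],
    [0, 43.5, -53, 0, 0, 0, 0],
    [0, 43.5, -52, 0, 0, 0, 0],
    [0, 43.5, -51, 0, 0, 0, 0],
    [0, 43.5, -50, 0, 0, 0, 0],
    [0, 43.5, -50, 0, 0, 0, 0],
  ],
)

```text
clock: 18.58
position: [447.4, 121.6, 17.0]
eef_rot: [-0.008, 1.574, 0.003]
contact_force: [-8.2, -0.6, 6.2]
opening: 0.7
```

Emit:
arm_command(
  series=[
    [0, 0, 1, 0, 0, 0, 0],
    [0, 0, 1.5, 0, 0, 0, 0],
    [0, 0, 1.5, 0, 0, 0, 0],
    [0, 0, -8, 0, 0, 0, 0],
    [-40, 0, -15, 0, 0, 0, 0],
    [-75, -5, -15, 0, 0, 0, 0],
    [-75, -40, 0, 0, 0, 0, 0],
    [-75, -80, 15, 0, 0, 0, 0],
    [-75, -120, 30, 0, 0, 0, 0],
    [-75, -144, 45, 0, 0, 0, 0],
    [-75, -144, 45, 0, 0, 0, 0],
    [-75, -144, 45, 0, 0, 0, 0],
  ],
)

```text
clock: 19.58
position: [494.1, -22.9, 92.3]
eef_rot: [-0.007, 1.574, 0.001]
contact_force: [-0.1, 0.3, 0.4]
opening: 0.2
```

```bash
python3 - <<'E'
from h import *
s=st()
for n in ['scene','top']:
    c=cart(n,n[0]+'9.png',yr=(-30,240))
    cv2.imwrite(f'pics/{n[0]}9z.png',cv2.resize(c['pixels'][150:250,130:280],None,fx=5,fy=5)[:,:,::-1])
    P=cloud(c);m=(P[...,2]>51)&(P[...,2]<63)&(P[...,0]>460)&(P[...,0]<520)&(P[...,1]>-5)&(P[...,1]<30); print('fin',m.sum(),np.median(P[m],0))
print(move([492,-22,18],np.radians(90.2)))
E
```

```text
t 19.58 pos [494.1 -22.9  92.3] F [-0.1  0.3  0.4] open 0.2
[[-0.003, -0.005, 1.0], [-0.003, 1.0, 0.005], [-1.0, -0.003, -0.003]]
scene 711 [190. 188.] rect [503.2 151.2] [126.   92.5] 88.7 z 38.7 med [504.1 149.2  38.7] x5-95 [457.6 547.2] y [ 92.5 213.2]
fin 51 [491.21309264  10.79231145  56.59802532]
fin 54 [492.85243075  11.33446584  56.33721021]
([74.3, -0.6, -1.0], [0.23, -0.23, 0.18])
```

View pics/s9z.png

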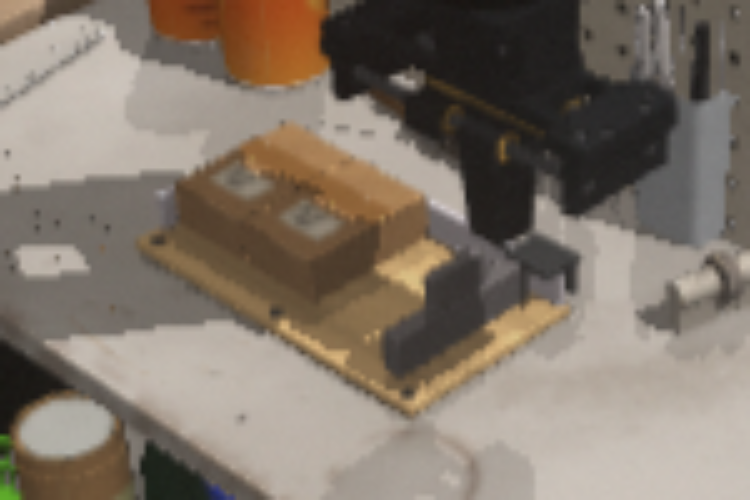

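The two cartons are flush, zoom px (300, 205), and the keeper fin is at y ≈ 11.3. I'll lower the fingers on the bar's right side and push it left.

Emit:
arm_command(
  series=[
    [35, 0, -1, 0, 0, 0, 0],
    [65, 0, -1, 0, 0, 0, 0],
    [74, 0, -1, 0, 0, 0, 0],
    [74, 5, -1, 0, 0, 0, 0],
    [74, 11, -1, 0, 0, 0, 0],
    [74, 17, -1, 0, 0, 0, 0],
    [74, 23, -1, 0, 0, 0, 0],
    [74, 29, -1, 0, 0, 0, 0],
    [74, 35, -1, 0, 0, 0, 0],
    [74, 41, -1, 0, 0, 0, 0],
    [74, 47, -1, 0, 0, 0, 0],
    [74, 53, -1, 0, 0, 0, 0],
    [74, 59, -1, 0, 0, 0, 0],
    [74, 65, -1, 0, 0, 0, 0],
    [74, 70, -1, 0, 0, 0, 0],
    [74, 74, -1, 0, 0, 0, 0],
    [74, 78, -1, 0, 0, 0, 0],
    [74, 81, -1, 0, 0, 0, 0],
    [74, 83, -1, 0, 0, 0, 0],
    [74, 83, -1, 0, 0, 0, 0],
  ],
)

```text
clock: 21.35
position: [491.1, 62.0, 17.9]
eef_rot: [-0.008, 1.575, 0.004]
contact_force: [0.1, 0.0, 0.0]
opening: 0.2
```

Emit:
arm_command(
  series=[
    [0, 1, 0, 0, 0, 0, 0],
    [0, 2, 0, 0, 0, 0, 0],
    [0, 3, 0, 0, 0, 0, 0],
    [0, 4, 0, 0, 0, 0, 0],
    [0, 4, 0, 0, 0, 0, 0],
  ],
)

```text
clock: 21.77
position: [491.0, 64.4, 17.9]
eef_rot: [-0.011, 1.576, 0.002]
contact_force: [-0.9, -14.3, 1.1]
opening: 0.2
```

Snug: contact came at y = 64.4 against 64.3 expected, with 14 N. I'll back off, clear out and check.

Emit:
arm_command(
  series=[
    [0, -10, 0, 0, 0, 0, 0],
    [-10, -20, 0, 0, 0, 0, 0],
    [-50, -25, 0, 0, 0, 0, 0],
    [-90, -25, 0, 0, 0, 0, 0],
    [-130, -50, -20, 0, 0, 0, 0],
    [-150, -90, -40, 0, 0, 0, 0],
    [-150, -130, -60, 0, 0, 0, 0],
    [-150, -170, -80, 0, 0, 0, 0],
    [-150, -210, -100, 0, 0, 0, 0],
    [-150, -250, -100, 0, 0, 0, 0],
    [-150, -290, -100, 0, 0, 0, 0],
    [-150, -330, -100, 0, 0, 0, 0],
    [-150, -370, -100, 0, 0, 0, 0],
    [-150, -370, -100, 0, 0, 0, 0],
  ],
)

```text
clock: 22.93
position: [393.8, -310.3, 171.0]
eef_rot: [-0.009, 1.575, -0.002]
contact_force: [0.2, 0.1, 0.3]
opening: 0.4
```

```bash
python3 - <<'E'
from h import *
s=st()
for n in ['scene','top']:
    c=cart(n,n[0]+'10.png',yr=(-30,240))
    cv2.imwrite(f'pics/{n[0]}10z.png',cv2.resize(c['pixels'][150:270,120:350],None,fx=3.4,fy=3.4)[:,:,::-1])
    P=cloud(c);m=(P[...,2]>51)&(P[...,2]<63)&(P[...,0]>460)&(P[...,0]<520)&(P[...,1]>40)&(P[...,1]<130); print('fin',m.sum(),np.median(P[m],0))
    q=P[(P[...,2]>15)&(P[...,2]<34)&(P[...,0]>445)&(P[...,0]<470)&(P[...,1]>97)&(P[...,1]<208)]
    if len(q)>20: p=np.polyfit(q[:,1],q[:,0],1); print(' near faces x@122,182',np.polyval(p,[122,182]).round(1),'deg',np.degrees(p[0]).round(2),len(q), [np.median(q[(q[:,1]>a)&(q[:,1]<b)][:,0]).round(1) for a,b in((97,120),(122,147),(157,180),(182,207))])
E
```

```text
t 22.93 pos [ 393.8 -310.3  171. ] F [0.2 0.1 0.3] open 0.4
[[-0.004, -0.005, 1.0], [-0.007, 1.0, 0.005], [-1.0, -0.007, -0.004]]
scene 625 [189. 187.] rect [504.2 153.8] [128.9  95.6] 89.0 z 38.7 med [504.  155.4  38.7] x5-95 [457.3 548.8] y [ 92.9 214. ]
fin 50 [489.64144161  84.20713503  56.23460118]
 near faces x@122,182 [459.1 459.1] deg -0.0 121 [np.float64(459.5), np.float64(458.9), np.float64(459.0), np.float64(459.8)]
fin 0 [nan nan nan]
  return _methods._mean(a, axis=axis, dtype=dtype,
  ret = um.true_divide(
```

View pics/s10z.png

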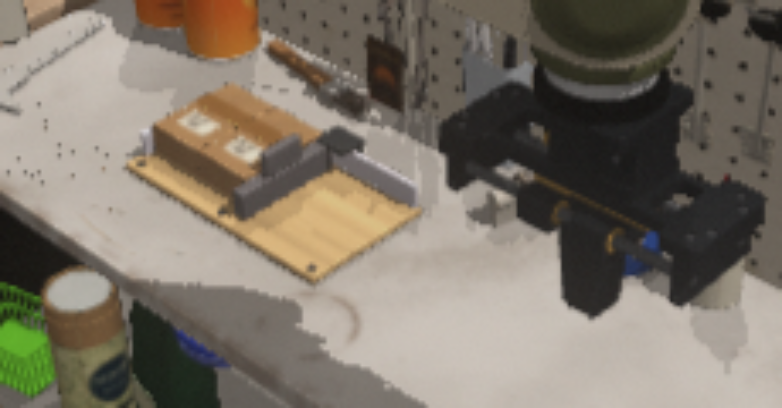

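View pics/t10z.png

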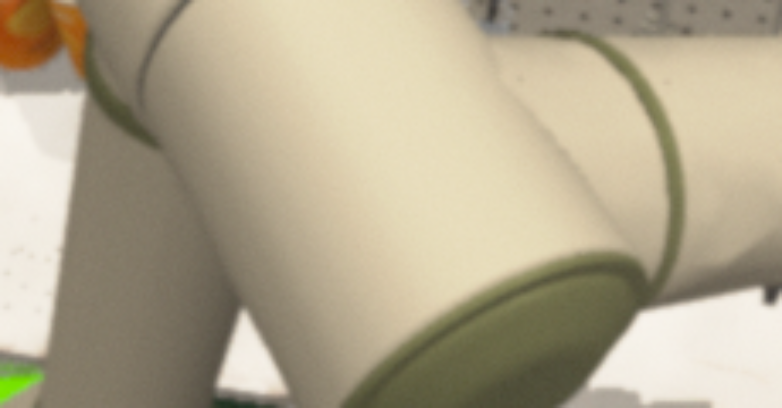

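```bash
python3 - <<'E'
from h import *
print(ctrl.hand_in()); print(ctrl.sense()['clock'])
E
```

```text
the job is handed in; nothing more can be done
None
the job is handed in; nothing more can be done
```

Both cartons are packed in the tray, the keeper is up against them, and I handed the job in at about 23 s of the 58 s allowed.

I placed the nearer carton first. I pushed it with shut fingers against the left fence (16 N) and then the far fence (14 N). The second carton was still on the bench to the right, over 0.5 m from the corner. I then set the second carton in, pushed it against the first (13 N) and the far fence (8 N), slid the keeper up from its right side (14 N), and moved the arm clear.

**Scene-camera checks at the end**
- Both near faces lie at x ≈ 459 mm, square to within about 1°.
- The pair spans y ≈ 93–214 mm and reaches the far fence.
- The keeper fin is at y ≈ 84 mm, which puts the keeper joint at about 0.079 m.

**Force-contact checks**
- The second carton stopped exactly 60.0 mm (one carton width) from where the first did.
- The keeper stopped within 0.1 mm of where it was expected.

**Not confirmed**
- The arm blocked the top camera's view of the tray, so the final placing rests on one camera and the contact forces. Camera measurements are good to about 2 mm.
- I did not re-measure the tape, bottle and lock. The tool and the cartons it carried were never planned to come near them.

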